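Loosen the lens retaining ring by two full turns

ROBOT

A 7-joint arm with a two-finger parallel gripper is mounted at the origin on the work surface. World frame = base frame: x ahead of the robot, y to its left, z up, the work surface at z = 0. Lengths are in m, angles in rad, forces in N, time in s.
With the tool pointing down it reaches from about 0.4 to 0.85 m from the base axis. Payload 4.4 kg.
Tool frame: the origin (TCP) lies between the finger pads; the fingertips stand 8 mm ahead of it and the grasp point (between the pads) lies 11 mm behind it; z points along the fingers, y is the line along which they close (so a half turn about z gives the same grasp; the last joint's range is limited). The gripper opens to 94 mm and grips with 3 to 60 N. Pads are 16 mm wide; open, the fingers measure 119 mm over their backs; the gripper's body (75 mm by 177 mm) begins 78 mm behind the grasp point.
Start: joints at [1.215, 0.628, 0.038, 1.517, -0.027, 0.996, -0.02], TCP at [0.186, -0.623, 0.213] pointing down, gripper open.
Joint ranges: [-3.06, 3.06], [-0.37, 2.12], [-1.25, 1.32], [0.18, 2.47], [-1.1, 4.24], [0.23, 1.98], [-2.94, 2.94]. Speed limits (rad/s): [2.57, 2.57, 3.14, 3.14, 3.14, 3.14, 3.14].

INTERFACE

Orientations are given as a 3x3 rotation matrix whose columns are the frame's x, y, z axes.
In Python, from station import env gives the robot as it stands. The module is installed in compiled form; this text tells all that it offers.
- The arm moves only by the tool send_rows, never from a script. Its arguments are lists of equal length, an entry for each row: "angular": the turn, a rotation vector about the tool's x, y, z in degrees, a list of three; "offset": the shift along the tool's x, y, z in mm, a list of three; "hand": the opening, from 0 (shut) to 1 (fully open). In form: {"angular": [[ax, ay, az], ...], "offset": [[x, y, z], ...], "hand": [hand, ...]}. A call has 1 to 5 rows; each row shifts and turns the commanded pose from where the row before left it, along the tool's axes as they then stand; what a row does not reach is not made up. A row lasts 1/10 s, in which the tool goes at most 50 mm and 8.59 degrees, less where a joint would pass 70% of its speed; a pose out of reach is approached as far as the arm can. A call with a gripper value outside its range is refused whole. The fingers move at their own pace and stop on an object; the grip force is fixed at half the most. Time passes only in rows, so rows that do not move let the fingers close. It gives the time, the measured TCP pose, the force, the opening and the grip force at its end, in the units of the state.
- env.observe(): the state, without advancing time (a new reading comes with each control period).
- env.camera(name): name is "scene" or "top" or "wrist"; returns a dict with "img" (420x560x3 uint8, red, green, blue), "vfov" (degrees; the focal length in pixels is half the picture's height over the tangent of half this angle, whatever the lens; pixels are square), "cx", "cy" (the principal point, pixels), "extrinsics" (4x4, takes a point from camera to world coordinates). Camera axes: x right, y down, z forward; pixel columns grow to the right and rows downward; lengths in m; the calibration is good to about 2 mm. The wrist camera is an equidistant fisheye: a pixel r from the principal point sees the ray r / f radians off the axis. A picture is of the moment at which its call begins. There is no depth.
- env.sign_off(): hands the job in; it is judged then, once.
Trained networks look in a picture, given as the dict that the camera call returned (one of the last four; its "shot" number tells which), for a name from the list of things; names that differ only in an ending like _2 or _b are one class to them, and where a whole thing is asked for, a point or a joint stands for the part that bears it (a point fixed in the world has none). Each returns a list of dicts, best first, with "p" (0 to 1); they miss things now and then, are a little off and sometimes report something else, mostly with a low value. They report only what shows in the picture. A call takes as long as a camera call.
- env.spot_in(picture, query): "bbox" ([left, top, right, bottom] in pixels, round what is visible of it).
- env.trace(picture, query): "pixels" (420x560 bool, what is visible of it) and "bbox" ([left, top, right, bottom] in pixels, round what is visible of it).
The state is a dict: "t": time; "joint_positions": joint angles; "qd": joint speeds; "effort": joint torques, N m; "position": TCP position; "ee_rot": TCP orientation; "contact_force": force on the tool from outside, world axes, zero at the start; "torque": the same for the moment, N m; "grip_width": opening from 0.0 (shut) to 1.0 (fully open); "grasp_force": force on a finger pad.
Only numpy, scipy, OpenCV 4.12 (cv2) and the standard library are available. Lean on these libraries where they do the work, as an engineer would, in place of code of your own. Each camera call takes 0.05 s, during which the arm holds its last target. There are 200 camera calls.

TASK

Loosen the knurled retaining ring of the larger lens head by two full turns anticlockwise, as seen from above, rolling it round with a fingertip on its rim, and stop with its black stud back beside the index bar, so that the lens can be taken out later. Keep off the glass, leave the smaller lens head's ring as it is, and leave the things on the bench where they are: nothing is to be picked up.

Things in the scene. Friction and masses are not known exactly. Their poses are not given: they have to be found in the camera images.
- lens_ring (a joint): rotation of the larger head's retaining ring about its vertical axis, rad, counted through whole turns (one turn = 6.283): about 0 (within 0.15) at the start, growing as it is turned anticlockwise seen from above (loosened). It turns freely on for four turns, without rising, stays where it is left, and needs about 0.08 N m (about 2 N along the rim)
- lens_ring_center (a point): point on the larger ring's axis at half its height. The ring is plain aluminium, 92 mm across (too wide to grip), with 36 upright ridges round its rim, 2 mm proud; it stands 28 to 48 mm above the bench, and this point lies 38 mm above it. Its flat top is 8 mm wide, from radius 36 to 44 mm
- lens_ring_stud (a point): top of the small black stud (6 mm across, 3 mm high) on the larger ring's upper face, 40 mm from the axis; it goes round with the ring
- lens_mount: larger lens head, screwed to the bench face up: round dark steel flange 124 mm across and 12 mm thick, a black barrel 80 mm across on it up to 28 mm, and the ring round its glass. Origin under its centre on the bench; the index bar lies towards its -x
- lens_mount_index (a point): small aluminium index bar, 12 x 7 mm, fixed on the flange 54 mm from the axis, its top 16 mm above the bench; the ring's stud stands beside it (same direction from the axis) at every whole turn
- lens_mount_glass: domed glass lens inside the larger ring, 68 mm across, its crown 42 mm above the bench (6 mm below the ring's top); not to be touched. Origin under its centre, 28 mm above the bench
- spare_ring_center (a point): centre, 38 mm above the bench, of the ring of the smaller lens head: same shape, ring 58 mm across, standing 28 to 48 mm above the bench on a flange 90 mm across, fixed to the bench. The two heads may change places
- spare_ring (a joint): rotation of the smaller head's ring, rad, about 0 at the start; not to be turned
- screwdriver: loose screwdriver, 190 mm long, lying about along x between the two lens heads, up to 30 mm high; to be left alone
- jar: loose clear screw jar with a steel lid, 48 mm across, 60 mm tall; origin under its centre; to be left alone
- spool: loose steel wire spool standing on its flange, 60 mm across, 40 mm tall; origin under its centre; to be left alone
- board: loose circuit board with components, 75 x 100 mm, up to 19 mm high; origin under its centre; to be left alone
- heatsink: loose finned aluminium heat sink, 50 x 60 x 32 mm; origin under its centre; to be left alone
- parts_tray: loose grey divided parts tray, 90 x 130 x 25 mm; origin under its centre; to be left alone
- terminal: loose grey terminal block, 30 x 45 x 18 mm; origin under its centre; to be left alone

How it is judged:
By the outcome, as a careful person would: the job done as asked, in the order asked, and still so for the second after the job is handed in, with the robot touching nothing.
It also fails if it takes over 58 s, if anything falls off the work surface, if the arm or the gripper's body presses on something with over 40 N, if the wrist force passes 120 N, or if a joint passes its speed limit or range.

## Working session

There is one attempt and no reset: what is moved stays moved. The work goes in short steps, Python scripts to look and compute and a tool call to move; the robot and the scene stay as the last step left them, time stands still between calls to the robot, and variables do not carry over. Pictures are saved under pics/ and viewed, at most 13 in all, crops included, and the job is handed in when it is done.

Besides the shell and the picture viewer there is one more tool, called after "Call:" as name(argument=value, ...) on one line, values as JSON. send_rows: Moves the arm, as the interface text tells. Its arguments: {"type":"object","properties":{"angular":{"type":"array","items":{"type":"array","items":{"type":"number"}}},"offset":{"type":"array","items":{"type":"array","items":{"type":"number"}}},"hand":{"type":"array","items":{"type":"number"}}},"required":["angular","offset","hand"]}

```bash
mkdir -p pics
cat > h.py <<'E'
import numpy as np, cv2
from station import env
def ray(c,u,v):
    f=210/np.tan(np.radians(c["vfov"])/2); d=np.array([(u-c["cx"])/f,(v-c["cy"])/f,1.])
    E=np.array(c["extrinsics"]); return E[:3,3],E[:3,:3]@(d/np.linalg.norm(d))
def atz(c,u,v,z):
    o,d=ray(c,u,v); return o+d*(z-o[2])/d[2]
def proj(c,p):
    f=210/np.tan(np.radians(c["vfov"])/2);E=np.array(c["extrinsics"]); q=E[:3,:3].T@(np.array(p)-E[:3,3]); return q[:2]/q[2]*f+[c["cx"],c["cy"]]
E
python3 - <<'E'
from h import *
for n in ("top","scene"):
    c=env.camera(n); cv2.imwrite(f"pics/{n}0.png",c["img"][:,:,::-1])
    print(n,c["vfov"],np.round(c["extrinsics"],3).tolist())
    for q,z in (("lens_ring_center",.038),("lens_ring_stud",.051),("lens_mount_index",.016),("lens_mount",.012),("spare_ring_center",.038),("screwdriver",.015),("jar",.03),("spool",.02),("board",.01),("heatsink",.016),("parts_tray",.012),("terminal",.01)):
        for r in env.spot_in(c,q)[:2]:
            b=r["bbox"]; print(q,round(r["p"],2),np.round(b),np.round(atz(c,(b[0]+b[2])/2,(b[1]+b[3])/2,z),4))
print(env.observe())
E
```

```text
top 56.707484583905874 [[0.052, -0.973, 0.226, 0.345], [-0.999, -0.05, 0.014, 0.007], [-0.002, -0.226, -0.974, 1.019], [0.0, 0.0, 0.0, 1.0]]
lens_ring_center 0.97 [343. 220. 384. 250.] [ 0.529  -0.1881  0.038 ]
lens_ring_stud 0.9 [345. 219. 387. 252.] [ 0.5269 -0.1914  0.051 ]
lens_mount_index 0.86 [338. 210. 384. 262.] [ 0.5303 -0.1851  0.016 ]
lens_mount 0.85 [336. 213. 386. 258.] [ 0.5333 -0.1862  0.012 ]
spare_ring_center 0.61 [205. 207. 225. 233.] [0.5482 0.1943 0.038 ]
screwdriver 0.64 [283. 190. 294. 258.] [0.5541 0.0054 0.015 ]
jar 0.73 [284. 290. 300. 310.] [ 0.358 -0.013  0.03 ]
jar 0.49 [409. 295. 471. 334.] [ 0.3419 -0.3774  0.03  ]
spool 0.65 [205. 143. 232. 171.] [0.7289 0.2054 0.02  ]
board 0.58 [279. 134. 313. 167.] [ 0.7622 -0.0062  0.01  ]
heatsink 0.57 [357. 156. 383. 179.] [ 0.7205 -0.2082  0.016 ]
heatsink 0.22 [283. 190. 293. 259.] [0.5523 0.0059 0.016 ]
parts_tray 0.89 [410. 296. 468. 333.] [ 0.3422 -0.3836  0.012 ]
terminal 0.62 [147. 277. 166. 291.] [0.3803 0.3351 0.01  ]
scene 42.61221771269582 [[-0.512, 0.678, -0.528, 1.286], [0.859, 0.404, -0.314, 0.432], 
[... 1028 characters left out ...]
1.19173277e-03,  9.14665063e-04, -5.91337512e-04, -2.52345728e-03,
        2.39007244e-03,  8.39225183e-04,  7.67650243e-05]), 'effort': array([-8.13559091e-04, -5.49596322e+01,  1.14244837e+00, -1.86943817e+01,
       -5.25172125e-02,  1.58522814e-02,  1.37358106e-05]), 'position': array([ 0.18578034, -0.62289908,  0.21347349]), 'ee_rot': array([[ 9.58305544e-01,  2.85745485e-01,  5.01458308e-05],
       [ 2.85745485e-01, -9.58305545e-01, -9.49844798e-07],
       [ 4.77836139e-05,  1.52391863e-05, -9.99999999e-01]]), 'contact_force': array([-1.06138818,  0.17951915, -0.46457815]), 'torque': array([-0.02129867, -0.02851249,  0.02176461]), 'grasp_force': 0.0, 'grip_width': 1.0005011192162685}
```

View pics/top0.png

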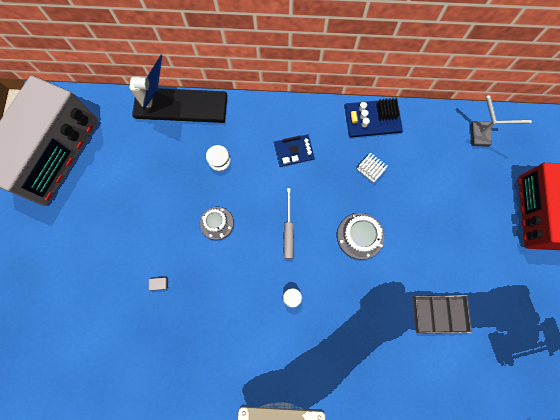

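View pics/scene0.png

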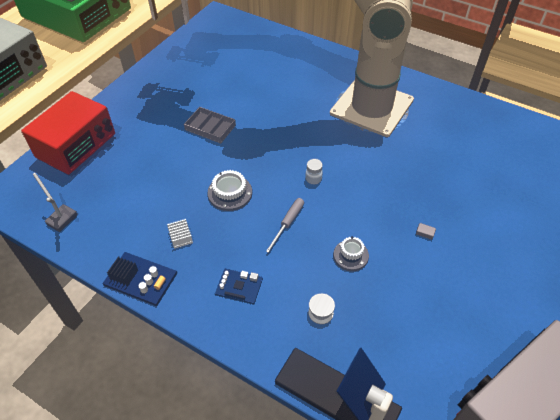

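The larger head is near (0.53, -0.185), at pixel (361, 235) in the top view. The smaller head is near (0.55, 0.20), with the screwdriver between them. I'll move beside the large ring with the fingers shut and look from there.

Call:
send_rows(angular=[[0, 0, 0], [0, 0, 0], [0, 0, 0], [0, 0, 0], [0, 0, 0]], offset=[[40, -21, 0], [40, -21, 0], [40, -21, 0], [40, -21, 0], [40, -21, 0]], hand=[0, 0, 0, 0, 0])

```text
t: 1.8
position: [0.3486, -0.4638, 0.2137]
ee_rot: [[0.958, 0.286, 0.0], [0.286, -0.958, -0.0], [0.0, 0.0, -1.0]]
contact_force: [1.1, -0.3, -0.4]
grip_width: 0.609
grasp_force: 0.0
```

Call:
send_rows(angular=[[0, 0, 0], [0, 0, 0], [0, 0, 0], [0, 0, 0], [0, 0, 0]], offset=[[40, -21, 0], [40, -21, 0], [40, -21, 0], [40, -21, 0], [40, -21, 0]], hand=[0, 0, 0, 0, 0])

```text
t: 2.3
position: [0.5103, -0.306, 0.2137]
ee_rot: [[0.958, 0.286, 0.0], [0.286, -0.958, -0.0], [0.0, 0.0, -1.0]]
contact_force: [-0.1, -0.4, 0.1]
grip_width: 0.181
grasp_force: 0.0
```

Call:
send_rows(angular=[[0, 0, 0], [0, 0, 0], [0, 0, 8], [0, 0, 8], [0, 0, 8]], offset=[[40, -21, 0], [40, -21, 0], [0, 0, 0], [0, 0, 0], [0, 0, 0]], hand=[0, 0, 0, 0, 0])

```text
t: 2.8
position: [0.5741, -0.2438, 0.2134]
ee_rot: [[0.991, -0.133, -0.0], [-0.133, -0.991, -0.0], [0.0, 0.0, -1.0]]
contact_force: [-0.1, -0.1, -0.9]
grip_width: 0.005
grasp_force: 0.0
```

Call:
send_rows(angular=[[0, 0, 8], [0, 0, 8], [0, 0, 8], [0, 0, 8], [0, 0, 8]], offset=[[0, 0, 0], [0, 0, 0], [0, 0, 0], [0, 0, 0], [0, 0, 0]], hand=[0, 0, 0, 0, 0])

```text
t: 3.3
position: [0.5739, -0.2441, 0.2136]
ee_rot: [[0.673, -0.74, 0.0], [-0.74, -0.673, 0.0], [0.0, -0.0, -1.0]]
contact_force: [0.3, -0.2, -0.4]
grip_width: 0.006
grasp_force: 0.0
```

```bash
cat >> h.py <<'E'
def wray(c,u,v):
    f=210/np.tan(np.radians(c["vfov"])/2); d=np.array([u-c["cx"],v-c["cy"]]); r=np.hypot(*d)+1e-9; t=r/f
    E=np.array(c["extrinsics"]); return E[:3,3],E[:3,:3]@np.array([*(np.sin(t)*d/r),np.cos(t)])
def watz(c,u,v,z):
    o,d=wray(c,u,v); return o+d*(z-o[2])/d[2]
def wproj(c,p):
    f=210/np.tan(np.radians(c["vfov"])/2);E=np.array(c["extrinsics"]); q=E[:3,:3].T@(np.array(p)-E[:3,3])
    s=np.hypot(*q[:2]); return q[:2]/s*f*np.arctan2(s,q[2])+[c["cx"],c["cy"]]
def st():
    o=env.observe(); R=o["ee_rot"]
    print("t",round(o["t"],2),"p",np.round(o["position"]*1000,1),"yaw",round(np.degrees(np.arctan2(R[1,0],R[0,0])),1),"tilt",np.round(R[:2,2],3),"F",np.round(o["contact_force"],1),"j",np.round(o["joint_positions"],2),"g",round(o["grip_width"],3)); return o
E
python3 - <<'E'
from h import *
st()
c=env.camera("wrist"); cv2.imwrite("pics/w1.png",c["img"][:,:,::-1]); print(c["vfov"],np.round(c["extrinsics"],3).tolist())
for q,z in (("lens_ring_center",.038),("lens_ring_stud",.051),("lens_mount_index",.016),("lens_mount",.0),("lens_mount_glass",.04)):
    for r in env.trace(c,q)[:2]:
        b=r["bbox"]; v,u=np.nonzero(r["pixels"]); P=np.array([watz(c,a,d,z) for a,d in zip(u,v)])
        print(q,round(r["p"],2),np.round(b),P.min(0)[:2].round(4),P.max(0)[:2].round(4),((P.min(0)+P.max(0))/2).round(4))
E
```

```text
t 3.3 p [ 573.9 -244.1  213.6] yaw -47.7 tilt [0. 0.] F [ 0.3 -0.2 -0.4] j [ 0.15  0.61  0.34  1.6  -0.23  0.97 -1.84] g 0.006
65.70646984690485 [[-0.74, -0.652, -0.165, 0.621], [-0.673, 0.718, 0.179, -0.296], [0.001, 0.244, -0.97, 0.385], [0.0, 0.0, 0.0, 1.0]]
lens_ring_center 0.86 [229. 215. 308. 274.] [ 0.4895 -0.2329] [ 0.5792 -0.1402] [ 0.5343 -0.1866  0.038 ]
lens_ring_stud 0.65 [114. 286. 179. 339.] [ 0.5465 -0.0259] [ 0.6481 -0.0127] [ 0.5973 -0.0193  0.051 ]
lens_ring_stud 0.63 [228. 218. 313. 277.] [ 0.4953 -0.236 ] [ 0.5807 -0.1461] [ 0.538 -0.191  0.051]
lens_mount_index 0.74 [220. 194. 321. 278.] [ 0.4735 -0.2505] [ 0.5957 -0.1277] [ 0.5346 -0.1891  0.016 ]
lens_mount_index 0.67 [139. 101. 200. 158.] [ 0.6812 -0.2531] [ 0.7627 -0.1722] [ 0.722  -0.2127  0.016 ]
lens_mount 0.59 [223. 194. 321. 275.] [ 0.4671 -0.2473] [ 0.5937 -0.1218] [ 0.5304 -0.1845  0.    ]
lens_mount_glass 0.75 [241. 229. 291. 269.] [ 0.5318 -0.219 ] [ 0.566 -0.156] [ 0.5489 -0.1875  0.04  ]
```

View pics/w1.png

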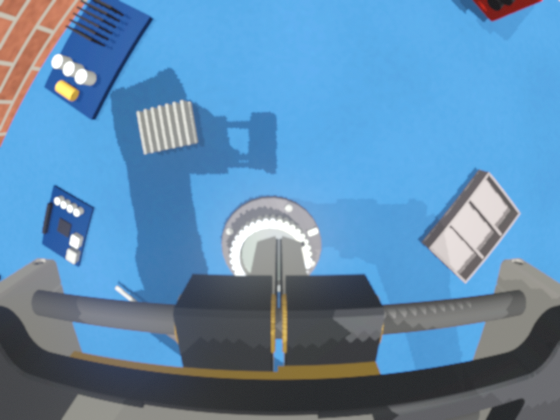

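The wrist view shows the large head at pixel (270, 240), partly behind the fingers, with its index bar near (313, 232). The ring centre is about (0.534, -0.187). I'll go down beside the rim and close in.

Call:
send_rows(angular=[[0, 0, 0], [0, 0, 0], [0, 0, 0], [0, 0, 0], [0, 0, 0]], offset=[[0, -9, 40], [0, 0, 40], [0, 0, 40], [0, 0, 40], [0, 0, 12]], hand=[0, 0, 0, 0, 0])

```text
t: 4.1
position: [0.5776, -0.2367, 0.0376]
ee_rot: [[0.678, -0.735, -0.006], [-0.735, -0.678, 0.003], [-0.007, 0.002, -1.0]]
contact_force: [-0.4, -0.2, 0.2]
grip_width: 0.007
grasp_force: 0.0
```

Call:
send_rows(angular=[[0, 0, 0], [0, 0, 0]], offset=[[-7, 0, 0], [-5, 0, 0]], hand=[0, 0])

```text
t: 4.3
position: [0.5728, -0.2295, 0.0429]
ee_rot: [[0.677, -0.736, 0.002], [-0.736, -0.677, -0.0], [0.002, -0.001, -1.0]]
contact_force: [0.4, 0.5, -0.4]
grip_width: 0.004
grasp_force: 0.0
```

Call:
send_rows(angular=[[0, 0, 0], [0, 0, 0]], offset=[[-2, 0, 0], [0, 0, 0]], hand=[0, 0])

```text
t: 4.5
position: [0.572, -0.2278, 0.0435]
ee_rot: [[0.677, -0.736, 0.003], [-0.736, -0.677, -0.001], [0.003, -0.002, -1.0]]
contact_force: [0.1, -0.2, 0.0]
grip_width: 0.007
grasp_force: 0.0
```

Call:
send_rows(angular=[[0, 0, 0], [0, 0, 0]], offset=[[-2, 0, 0], [0, 0, 0]], hand=[0, 0])

```text
t: 4.7
position: [0.5705, -0.2269, 0.0425]
ee_rot: [[0.677, -0.736, 0.002], [-0.736, -0.677, -0.001], [0.003, -0.001, -1.0]]
contact_force: [0.8, -0.5, 0.9]
grip_width: 0.002
grasp_force: 0.6
```

Call:
send_rows(angular=[[0, 0, 0], [0, 0, 0]], offset=[[-1, 0, 0], [0, 0, 0]], hand=[0, 0])

```text
t: 4.9
position: [0.5704, -0.2268, 0.0423]
ee_rot: [[0.677, -0.736, 0.003], [-0.736, -0.677, -0.002], [0.004, -0.001, -1.0]]
contact_force: [2.0, -2.1, 2.7]
grip_width: 0.005
grasp_force: 1.7
```

Call:
send_rows(angular=[[0, 0, 0], [0, 0, 0]], offset=[[-1, 0, 0], [0, 0, 0]], hand=[0, 0])

```text
t: 5.1
position: [0.5703, -0.2268, 0.0423]
ee_rot: [[0.677, -0.736, 0.005], [-0.736, -0.677, -0.003], [0.005, -0.001, -1.0]]
contact_force: [4.1, -3.3, 2.0]
grip_width: 0.002
grasp_force: 2.8
```

Call:
send_rows(angular=[[0, 0, 0], [0, 0, 0]], offset=[[-1, 0, 0], [0, 0, 0]], hand=[0, 0])

```text
t: 5.3
position: [0.5703, -0.2267, 0.0424]
ee_rot: [[0.676, -0.737, 0.006], [-0.736, -0.676, -0.004], [0.007, -0.001, -1.0]]
contact_force: [5.0, -4.5, 1.2]
grip_width: 0.003
grasp_force: 3.6
```

Contact is at about 54 mm and the stiffness is about 2 N/mm. I'll press a bit more and try the first arc, with the tool turning as it goes round.

Call:
send_rows(angular=[[0, 0, 0], [0, 0, -8], [0, 0, -8], [0, 0, -8], [0, 0, -8]], offset=[[-2, 0, 0], [-0.5, -6.9, 0], [-0.5, -6.9, 0], [-0.5, -6.9, 0], [-0.5, -6.9, 0]], hand=[0, 0, 0, 0, 0])

```text
t: 5.8
position: [0.5859, -0.2023, 0.0425]
ee_rot: [[0.965, -0.261, 0.011], [-0.261, -0.965, -0.005], [0.012, 0.002, -1.0]]
contact_force: [9.9, -4.3, -3.2]
grip_width: 0.005
grasp_force: 5.2
```

```bash
cat >> h.py <<'E'
def orb(C=(.534,-.187)):
    o=st(); d=o["position"][:2]-np.array(C); F=o["contact_force"][:2]; e=d/np.hypot(*d)
    print("R",round(np.hypot(*d)*1e3,1),"phi",round(np.degrees(np.arctan2(d[1],d[0])),1),"Fr",round(F@e,1),"Ft",round(F@[-e[1],e[0]],1))
E
python3 - <<'E'
from h import *
orb(); c=env.camera("wrist"); im=c["img"][120:330,160:420,::-1]; cv2.imwrite("pics/w2.png",cv2.resize(im,None,fx=3,fy=2.8,interpolation=cv2.INTER_CUBIC))
E
```

```text
t 5.8 p [ 585.9 -202.3   42.5] yaw -15.1 tilt [ 0.011 -0.005] F [ 9.9 -4.3 -3.2] j [ 0.22  0.8   0.11  1.75 -0.14  0.59 -1.42] g 0.005
R 54.1 phi -16.5 Fr 10.7 Ft -1.3
```

View pics/w2.png

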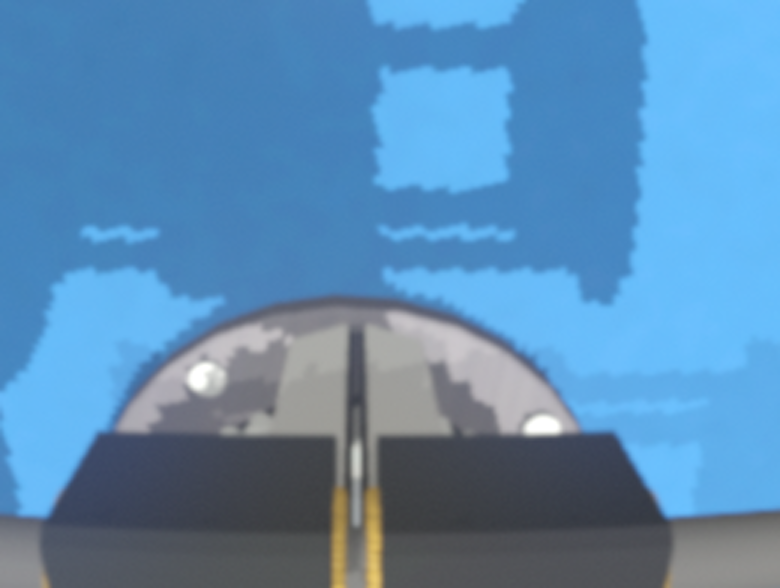

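The fingers hide the ring from the wrist camera while they touch it. The forces are steady, with 10.7 N radial and about 1.3 N drag, so I'll carry on with the stroke.

Call:
send_rows(angular=[[0, 0, -8], [0, 0, -8], [0, 0, -8], [0, 0, -8], [0, 0, -8]], offset=[[-0.5, -6.9, 0], [-0.5, -6.9, 0], [-0.5, -6.9, 0], [-0.5, -6.9, 0], [-0.5, -6.9, 0]], hand=[0, 0, 0, 0, 0])

```text
t: 6.35
position: [0.5837, -0.1636, 0.0425]
ee_rot: [[0.906, 0.423, 0.011], [0.423, -0.906, 0.001], [0.011, 0.004, -1.0]]
contact_force: [9.4, 2.0, -2.4]
grip_width: 0.004
grasp_force: 4.7
```

Call:
send_rows(angular=[[0, 0, -8], [0, 0, -8], [0, 0, -8], [0, 0, -8], [0, 0, -8]], offset=[[-0.5, -6.9, 0], [-0.5, -6.9, 0], [-0.5, -6.9, 0], [-0.5, -6.9, 0], [-0.5, -6.9, 0]], hand=[0, 0, 0, 0, 0])

```text
t: 6.85
position: [0.5575, -0.1364, 0.0424]
ee_rot: [[0.42, 0.907, 0.007], [0.907, -0.42, 0.005], [0.008, 0.004, -1.0]]
contact_force: [5.6, 5.9, 2.1]
grip_width: 0.002
grasp_force: 4.2
```

Run:
```python
from h import *
orb(); c=env.camera("top"); x,y=proj(c,(.534,-.187,.048)).astype(int); print(x,y)
im=c["img"][y-40:y+40,x-50:x+50,::-1]; cv2.imwrite("pics/t2.png",cv2.resize(im,None,fx=7,fy=7,interpolation=cv2.INTER_CUBIC))
```

```text
t 6.85 p [ 557.5 -136.4   42.4] yaw 65.1 tilt [0.007 0.005] F [5.6 5.9 2.1] j [ 0.35  0.77 -0.25  1.87  0.33  0.54 -0.54] g 0.002
R 55.8 phi 65.0 Fr 7.8 Ft -2.6
364 232
```

View pics/t2.png

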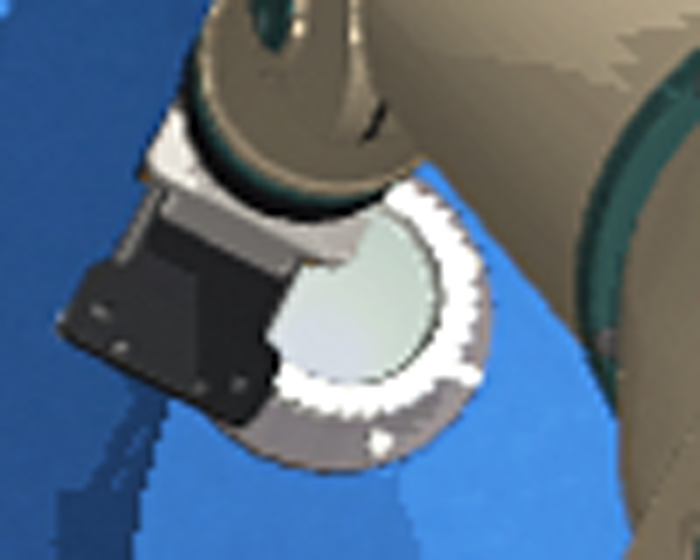

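This crop shows the index bar at (465, 372), and the stud is no longer beside it, so the ring is turning with the finger. Continuing the stroke.

Call:
send_rows(angular=[[0, 0, -8], [0, 0, -8], [0, 0, -8], [0, 0, -8], [0, 0, -8]], offset=[[-0.8, -6.9, 0], [-0.8, -6.9, 0], [-0.8, -6.9, 0], [-0.8, -6.9, 0], [-0.5, -6.9, 0]], hand=[0, 0, 0, 0, 0])

```text
t: 7.4
position: [0.5201, -0.1325, 0.0421]
ee_rot: [[-0.263, 0.965, 0.001], [0.965, 0.263, 0.007], [0.007, 0.003, -1.0]]
contact_force: [-0.9, 11.1, 8.0]
grip_width: 0.004
grasp_force: 5.5
```

Call:
send_rows(angular=[[0, 0, -8], [0, 0, -8], [0, 0, -8], [0, 0, -8], [0, 0, -8]], offset=[[-0.5, -6.9, 0], [-0.5, -6.9, 0], [-0.5, -6.9, 0], [-0.5, -6.9, 0], [-0.5, -6.9, 0]], hand=[0, 0, 0, 0, 0])

```text
t: 7.9
position: [0.4878, -0.1548, 0.0411]
ee_rot: [[-0.821, 0.572, -0.007], [0.572, 0.821, 0.004], [0.008, -0.001, -1.0]]
contact_force: [-6.3, 6.0, 6.3]
grip_width: 0.004
grasp_force: 4.0
```

Call:
send_rows(angular=[[0, 0, -8], [0, 0, -8], [0, 0, -8], [0, 0, -8], [0, 0, -8]], offset=[[-0.5, -6.9, 0], [-0.5, -6.9, 0], [-0.5, -6.9, 0], [-0.5, -6.9, 0], [-0.5, -6.9, 0]], hand=[0, 0, 0, 0, 0])

```text
t: 8.4
position: [0.4783, -0.1907, 0.0406]
ee_rot: [[-0.996, -0.087, -0.008], [-0.087, 0.996, 0.0], [0.008, 0.001, -1.0]]
contact_force: [-3.9, 2.5, 2.8]
grip_width: 0.004
grasp_force: 2.1
```

Run:
```python
from h import *
orb()
```

```text
t 8.4 p [ 478.3 -190.7   40.6] yaw -175.0 tilt [-0.008  0.   ] F [-3.9  2.5  2.8] j [ 0.81  0.84 -0.77  2.01  0.93  0.7   1.09] g 0.004
R 55.8 phi -176.2 Fr 3.7 Ft -2.8
```

Call:
send_rows(angular=[[0, 0, 0], [0, 0, -8], [0, 0, -8], [0, 0, -8], [0, 0, -8]], offset=[[-2.5, 0, 0], [-0.5, -6.9, 0], [-0.5, -6.9, 0], [-0.5, -6.9, 0], [-0.5, -6.9, 0]], hand=[0, 0, 0, 0, 0])

```text
t: 8.9
position: [0.4891, -0.2188, 0.0402]
ee_rot: [[-0.801, -0.599, -0.012], [-0.599, 0.801, -0.004], [0.011, 0.004, -1.0]]
contact_force: [-6.7, -1.9, 3.1]
grip_width: 0.004
grasp_force: 3.4
```

Run:
```python
from h import *
from scipy.optimize import least_squares
P=np.array([(570.3,-226.7),(585.9,-202.3),(583.7,-163.6),(557.5,-136.4),(520.1,-132.5),(487.8,-154.8),(478.3,-190.7),env.observe()["position"][:2]*1e3])
s=least_squares(lambda v:np.hypot(*(P-v[:2]).T)-v[2],[534,-187,54]);print(s.x,s.fun.round(2))
orb(s.x[:2]/1e3)
```

```text
[ 533.27154558 -185.93331503   55.11136178] [-0.04  0.    0.04  0.03 -0.08 -0.    0.07 -0.02]
t 8.9 p [ 489.1 -218.8   40.2] yaw -143.2 tilt [-0.012 -0.004] F [-6.7 -1.9  3.1] j [ 0.91  0.91 -0.9   1.95  1.01  0.83  1.64] g 0.004
R 55.1 phi -143.4 Fr 6.5 Ft -2.5
```

The circle fit is excellent: centre (533.3, -185.9) mm, with residuals under 0.1 mm.

Call:
send_rows(angular=[[0, 0, -8], [0, 0, -8], [0, 0, -8], [0, 0, -8], [0, 0, -8]], offset=[[-0.9, -6.9, 0], [-0.9, -6.9, 0], [-0.9, -6.9, 0], [-0.6, -6.9, 0], [-0.6, -6.9, 0]], hand=[0, 0, 0, 0, 0])

```text
t: 9.4
position: [0.5203, -0.2394, 0.0403]
ee_rot: [[-0.23, -0.973, -0.009], [-0.973, 0.23, -0.008], [0.01, 0.007, -1.0]]
contact_force: [-3.3, -8.0, 0.8]
grip_width: 0.004
grasp_force: 3.9
```

```bash
sed -i 's/C=(.534,-.187)/C=(.5333,-.1859)/' h.py
python3 - <<'E'
from h import *
orb()
E
```

```text
t 9.4 p [ 520.3 -239.4   40.3] yaw -103.3 tilt [-0.009 -0.008] F [-3.3 -8.   0.8] j [ 0.97  1.01 -1.04  1.85  1.08  0.99  2.34] g 0.004
R 55.0 phi -103.6 Fr 8.6 Ft -1.3
```

Call:
send_rows(angular=[[0, 0, 0], [0, 0, 0], [0, 0, 8], [0, 0, 8], [0, 0, 8]], offset=[[8, 0, 0], [7, 0, 0], [-0.6, 9, 0], [-0.6, 9, 0], [-0.6, 9, 0]], hand=[0, 0, 0, 0, 0])

```text
t: 9.9
position: [0.4954, -0.2373, 0.0413]
ee_rot: [[-0.614, -0.789, -0.001], [-0.789, 0.614, 0.001], [-0.0, 0.001, -1.0]]
contact_force: [0.5, 0.7, -0.4]
grip_width: 0.006
grasp_force: 0.0
```

Call:
send_rows(angular=[[0, 0, 8], [0, 0, 8], [0, 0, 8], [0, 0, 8], [0, 0, 8]], offset=[[-0.6, 9, 0], [-0.6, 9, 0], [-0.6, 9, 0], [-0.6, 9, 0], [-0.6, 9, 0]], hand=[0, 0, 0, 0, 0])

```text
t: 10.4
position: [0.4716, -0.2, 0.0415]
ee_rot: [[-0.978, -0.21, -0.001], [-0.21, 0.978, 0.0], [0.001, 0.001, -1.0]]
contact_force: [-0.2, 1.2, 0.4]
grip_width: 0.007
grasp_force: 0.0
```

Run:
```python
from h import *
orb(); c=env.camera("top"); x,y=proj(c,(.533,-.186,.048)).astype(int); print(x,y)
im=c["img"][y-40:y+40,x-50:x+50,::-1]; cv2.imwrite("pics/t3.png",cv2.resize(im,None,fx=7,fy=7,interpolation=cv2.INTER_CUBIC))
```

```text
t 10.4 p [ 471.6 -200.    41.5] yaw -167.9 tilt [-0.001  0.   ] F [-0.2  1.2  0.4] j [ 0.86  0.85 -0.81  2.02  0.97  0.72  1.2 ] g 0.007
R 63.3 phi -167.2 Fr -0.1 Ft -1.2
363 232
```

View pics/t3.png

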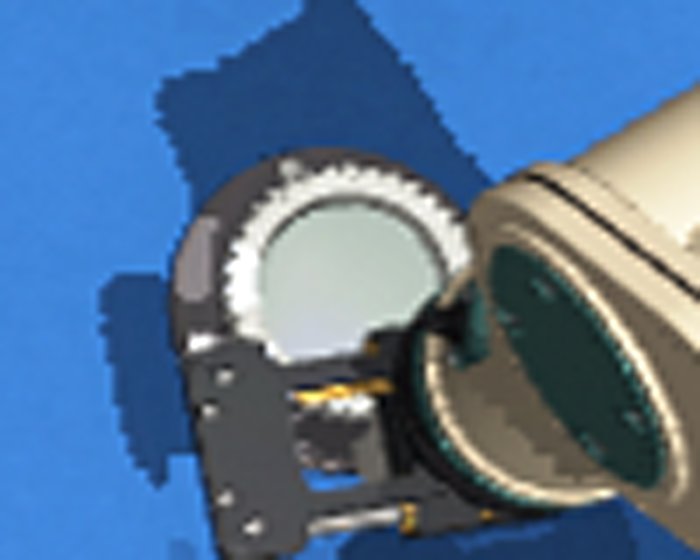

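The visible part of the ring has no stud, as expected. Continuing the return, clear of the rim.

Call:
send_rows(angular=[[0, 0, 8], [0, 0, 8], [0, 0, 8], [0, 0, 8], [0, 0, 8]], offset=[[-0.6, 9, 0], [-0.6, 9, 0], [-0.6, 9, 0], [-0.6, 9, 0], [-0.6, 9, 0]], hand=[0, 0, 0, 0, 0])

```text
t: 10.95
position: [0.4777, -0.1562, 0.0415]
ee_rot: [[-0.886, 0.464, -0.001], [0.464, 0.886, 0.0], [0.001, -0.0, -1.0]]
contact_force: [-0.4, 0.5, 0.2]
grip_width: 0.004
grasp_force: 0.0
```

Call:
send_rows(angular=[[0, 0, 8], [0, 0, 8], [0, 0, 8], [0, 0, 8], [0, 0, 8]], offset=[[-0.6, 9, 0], [-0.6, 9, 0], [-0.6, 9, 0], [-0.6, 9, 0], [-0.6, 9, 0]], hand=[0, 0, 0, 0, 0])

```text
t: 11.45
position: [0.5104, -0.126, 0.0415]
ee_rot: [[-0.38, 0.925, -0.001], [0.925, 0.38, 0.001], [0.001, -0.0, -1.0]]
contact_force: [-0.5, -0.3, 0.9]
grip_width: 0.007
grasp_force: 0.0
```

Call:
send_rows(angular=[[0, 0, 8], [0, 0, 8], [0, 0, 8], [0, 0, 8], [0, 0, 8]], offset=[[-0.6, 9, 0], [-0.6, 9, 0], [-0.6, 9, 0], [-0.6, 9, 0], [-0.6, 9, 0]], hand=[0, 0, 0, 0, 0])

```text
t: 11.95
position: [0.5547, -0.1238, 0.0414]
ee_rot: [[0.303, 0.953, -0.001], [0.953, -0.303, 0.001], [0.001, -0.001, -1.0]]
contact_force: [-0.1, 0.1, -0.4]
grip_width: 0.006
grasp_force: 0.0
```

Call:
send_rows(angular=[[0, 0, 8], [0, 0, 8], [0, 0, 8], [0, 0, 0]], offset=[[-0.6, 9, 0], [-0.6, 9, 0], [-0.6, 9, 0], [0, 0, 0]], hand=[0, 0, 0, 0])

```text
t: 12.35
position: [0.5789, -0.138, 0.0414]
ee_rot: [[0.661, 0.75, 0.001], [0.75, -0.661, -0.0], [0.0, 0.001, -1.0]]
contact_force: [-0.3, -1.0, 0.5]
grip_width: 0.002
grasp_force: 0.0
```

Run:
```python
from h import *
orb(); c=env.camera("top")
I=cv2.cvtColor(c["img"],cv2.COLOR_RGB2GRAY)
print([(a,int(cv2.getRectSubPix(I,(1,1),tuple(map(float,proj(c,(.5333+.04*np.cos(np.radians(a)),-.1859+.04*np.sin(np.radians(a)),.05)))))[0,0])) for a in range(80,330,6)])
```

```text
t 12.35 p [ 578.9 -138.    41.4] yaw 48.6 tilt [ 0.001 -0.   ] F [-0.3 -1.   0.5] j [ 0.31  0.79 -0.21  1.8   0.27  0.58 -0.78] g 0.002
R 66.1 phi 46.4 Fr -1.0 Ft -0.4
[(80, 255), (86, 255), (92, 255), (98, 255), (104, 255), (110, 255), (116, 254), (122, 255), (128, 255), (134, 255), (140, 255), (146, 255), (152, 255), (158, 255), (164, 255), (170, 255), (176, 255), (182, 250), (188, 113), (194, 138), (200, 255), (206, 255), (212, 255), (218, 255), (224, 255), (230, 255), (236, 255), (242, 255), (248, 255), (254, 255), (260, 255), (266, 255), (272, 255), (278, 255), (284, 255), (290, 255), (296, 255), (302, 255), (308, 253), (314, 255), (320, 255), (326, 255)]
```

The stud shows clearly at about 190°. Next I'll measure the index bar's direction the same way.

```bash
cat >> h.py <<'E'
def sample(c,r,z,A):
    I=cv2.cvtColor(c["img"],cv2.COLOR_RGB2GRAY); P=np.array([proj(c,(.5333+r*np.cos(a),-.1859+r*np.sin(a),z)) for a in np.radians(A)],np.float32)
    return cv2.remap(I,P[None,:,0],P[None,:,1],cv2.INTER_LINEAR)[0].astype(float)
def stud(c):
    A=np.arange(0,360,.5); s=np.mean([255-sample(c,r,.051,A) for r in (.039,.04,.041)],0); return A,s
E
python3 - <<'E'
from h import *
c=env.camera("top")
A=np.arange(100,320,4)
for r in (.052,.055,.058): print([(int(a),int(v)) for a,v in zip(A,sample(c,r,.016,A)) if v>150])
A,s=stud(c); k=(A>160)&(A<220)&(s>20); print("stud",(A[k]*s[k]).sum()/s[k].sum())
y,x=230,363; im=c["img"][y-35:y+40,x-45:x+45,::-1]; cv2.imwrite("pics/t4.png",cv2.resize(im,None,fx=8,fy=8,interpolation=cv2.INTER_CUBIC))
E
```

```text
[(108, 232), (112, 193), (196, 183), (200, 242), (204, 160), (240, 184), (244, 255), (248, 194), (252, 172), (256, 159), (260, 192), (264, 175), (268, 203), (272, 226), (276, 239), (280, 246), (284, 232), (288, 255), (292, 255), (296, 255), (300, 251), (304, 255), (308, 249), (312, 255), (316, 245)]
[(108, 245), (112, 228), (196, 214), (200, 237), (204, 163), (240, 188), (244, 255), (248, 213), (276, 156), (280, 170), (284, 158), (288, 244), (292, 243), (296, 243), (300, 203), (304, 229), (308, 157), (312, 245), (316, 174)]
[(108, 204), (112, 195), (196, 161), (200, 158), (240, 155), (244, 249), (248, 185), (288, 173), (292, 167), (304, 154)]
stud 190.11896491837445
```

View pics/t4.png

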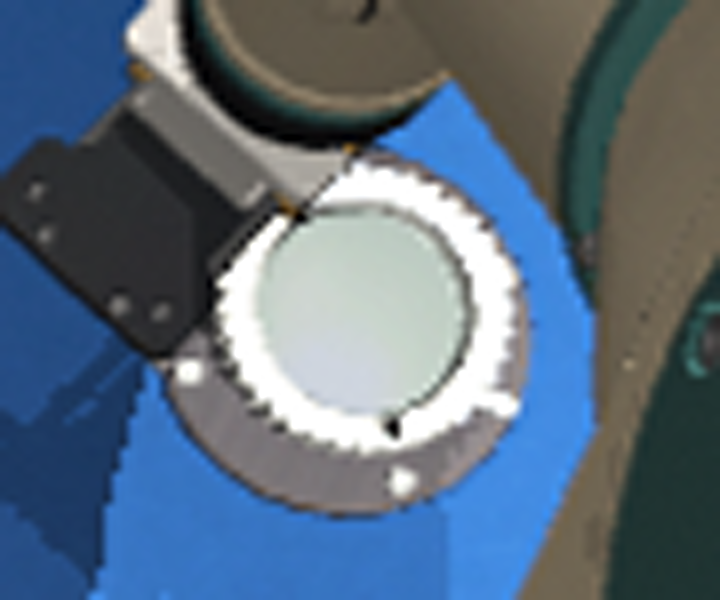

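The index bar is at about 245° and the stud at 190°, so the ring has turned about 305° and 415° remain. Second stroke.

Call:
send_rows(angular=[[0, 0, 0], [0, 0, 0], [0, 0, -8], [0, 0, -8], [0, 0, -8]], offset=[[-8, -2.5, 0], [-8, 0, 0], [-0.5, -7, 0], [-0.5, -7, 0], [-0.5, -7, 0]], hand=[0, 0, 0, 0, 0])

```text
t: 12.95
position: [0.5495, -0.1337, 0.0418]
ee_rot: [[0.29, 0.957, 0.005], [0.957, -0.29, 0.005], [0.006, 0.004, -1.0]]
contact_force: [4.0, 6.4, -3.6]
grip_width: 0.004
grasp_force: 3.6
```

Call:
send_rows(angular=[[0, 0, -8], [0, 0, -8], [0, 0, -8], [0, 0, -8], [0, 0, -8]], offset=[[-0.5, -7, 0], [-0.5, -7, 0], [-0.5, -7, 0], [-0.5, -7, 0], [-0.5, -7, 0]], hand=[0, 0, 0, 0, 0])

```text
t: 13.45
position: [0.5121, -0.1356, 0.0416]
ee_rot: [[-0.393, 0.919, 0.0], [0.919, 0.393, 0.005], [0.004, 0.002, -1.0]]
contact_force: [-0.4, 6.1, 0.6]
grip_width: 0.005
grasp_force: 3.3
```

Call:
send_rows(angular=[[0, 0, -8], [0, 0, -8], [0, 0, -8], [0, 0, -8], [0, 0, -8]], offset=[[-0.5, -7, 0], [-0.5, -7, 0], [-0.5, -7, 0], [-0.5, -7, 0], [-0.5, -7, 0]], hand=[0, 0, 0, 0, 0])

```text
t: 13.95
position: [0.4847, -0.1609, 0.0415]
ee_rot: [[-0.892, 0.452, -0.004], [0.452, 0.892, 0.002], [0.004, 0.0, -1.0]]
contact_force: [-4.7, 4.8, 4.0]
grip_width: 0.002
grasp_force: 2.6
```

Run:
```python
from h import *
orb()
```

```text
t 13.95 p [ 484.7 -160.9   41.5] yaw 153.1 tilt [-0.004  0.002] F [-4.7  4.8  4. ] j [ 0.69  0.8  -0.66  2.02  0.85  0.62  0.55] g 0.002
R 54.6 phi 152.8 Fr 6.4 Ft -2.1
```

Call:
send_rows(angular=[[0, 0, -8], [0, 0, -8], [0, 0, -8], [0, 0, -8], [0, 0, -8]], offset=[[-1, -7, 0], [-1, -7, 0], [-1, -7, 0], [-0.5, -7, 0], [-0.5, -7, 0]], hand=[0, 0, 0, 0, 0])

```text
t: 14.45
position: [0.48, -0.198, 0.0411]
ee_rot: [[-0.974, -0.225, -0.007], [-0.225, 0.974, -0.001], [0.007, 0.001, -1.0]]
contact_force: [-6.7, 0.3, 3.2]
grip_width: 0.009
grasp_force: 2.7
```

Call:
send_rows(angular=[[0, 0, -8], [0, 0, -8], [0, 0, -8], [0, 0, -8], [0, 0, -8]], offset=[[-0.7, -7, 0], [-0.7, -7, 0], [-0.7, -7, 0], [-0.7, -7, 0], [-0.7, -7, 0]], hand=[0, 0, 0, 0, 0])

```text
t: 14.95
position: [0.5, -0.2292, 0.0411]
ee_rot: [[-0.603, -0.798, -0.007], [-0.798, 0.603, -0.005], [0.008, 0.003, -1.0]]
contact_force: [-4.0, -2.8, 2.8]
grip_width: 0.009
grasp_force: 3.0
```

Call:
send_rows(angular=[[0, 0, -8], [0, 0, -8], [0, 0, -8], [0, 0, 0]], offset=[[-0.7, -7, 0], [-0.7, -7, 0], [-0.5, -7, 0], [0, 0, 0]], hand=[0, 0, 0, 0])

```text
t: 15.35
position: [0.5217, -0.2392, 0.0411]
ee_rot: [[-0.23, -0.973, -0.003], [-0.973, 0.23, -0.006], [0.007, 0.001, -1.0]]
contact_force: [-1.2, -7.1, 1.0]
grip_width: 0.004
grasp_force: 3.6
```

Run:
```python
from h import *
orb()
```

```text
t 15.35 p [ 521.7 -239.2   41.1] yaw -103.3 tilt [-0.003 -0.006] F [-1.2 -7.1  1. ] j [ 0.98  1.02 -1.06  1.85  1.09  1.    2.33] g 0.004
R 54.5 phi -102.3 Fr 7.2 Ft 0.3
```

Now the second return.

Call:
send_rows(angular=[[0, 0, 0], [0, 0, 0], [0, 0, 8], [0, 0, 8], [0, 0, 8]], offset=[[8, 0, 0], [8, 0, 0], [-0.6, 9, 0], [-0.6, 9, 0], [-0.6, 9, 0]], hand=[0, 0, 0, 0, 0])

```text
t: 15.85
position: [0.4944, -0.2387, 0.0414]
ee_rot: [[-0.612, -0.791, -0.0], [-0.791, 0.612, 0.0], [-0.0, 0.0, -1.0]]
contact_force: [-0.3, -1.1, 0.2]
grip_width: 0.003
grasp_force: 0.0
```

Call:
send_rows(angular=[[0, 0, 8], [0, 0, 8], [0, 0, 8], [0, 0, 8], [0, 0, 8]], offset=[[-0.6, 9, 0], [-0.6, 9, 0], [-0.6, 9, 0], [-0.6, 9, 0], [-0.6, 9, 0]], hand=[0, 0, 0, 0, 0])

```text
t: 16.35
position: [0.4706, -0.2013, 0.0416]
ee_rot: [[-0.977, -0.213, -0.0], [-0.213, 0.977, 0.0], [0.0, 0.0, -1.0]]
contact_force: [-1.0, 0.4, -0.2]
grip_width: 0.004
grasp_force: 0.0
```

Call:
send_rows(angular=[[0, 0, 8], [0, 0, 8], [0, 0, 8], [0, 0, 8], [0, 0, 8]], offset=[[-0.6, 9, 0], [-0.6, 9, 0], [-0.6, 9, 0], [-0.6, 9, 0], [-0.6, 9, 0]], hand=[0, 0, 0, 0, 0])

```text
t: 16.85
position: [0.4765, -0.1571, 0.0416]
ee_rot: [[-0.885, 0.465, -0.0], [0.465, 0.885, 0.0], [0.0, 0.0, -1.0]]
contact_force: [-0.2, 1.4, 0.1]
grip_width: 0.005
grasp_force: 0.0
```

Call:
send_rows(angular=[[0, 0, 8], [0, 0, 8], [0, 0, 8], [0, 0, 8], [0, 0, 8]], offset=[[-0.6, 9, 0], [-0.6, 9, 0], [-0.6, 9, 0], [-0.6, 9, 0], [-0.6, 9, 0]], hand=[0, 0, 0, 0, 0])

```text
t: 17.35
position: [0.5093, -0.127, 0.0416]
ee_rot: [[-0.38, 0.925, -0.0], [0.925, 0.38, 0.001], [0.001, 0.0, -1.0]]
contact_force: [0.2, -0.4, -0.6]
grip_width: 0.001
grasp_force: 0.0
```

Call:
send_rows(angular=[[0, 0, 8], [0, 0, 8], [0, 0, 8], [0, 0, 8], [0, 0, 8]], offset=[[-0.6, 9, 0], [-0.6, 9, 0], [-0.6, 9, 0], [-0.6, 9, 0], [-0.6, 9, 0]], hand=[0, 0, 0, 0, 0])

```text
t: 17.85
position: [0.5536, -0.125, 0.0415]
ee_rot: [[0.304, 0.953, -0.0], [0.953, -0.304, 0.001], [0.001, -0.0, -1.0]]
contact_force: [0.4, 0.1, -0.6]
grip_width: 0.001
grasp_force: 0.0
```

Call:
send_rows(angular=[[0, 0, 8], [0, 0, 8], [0, 0, 8], [0, 0, 0]], offset=[[-0.6, 9, 0], [-0.6, 9, 0], [-0.6, 9, 0], [0, 0, 0]], hand=[0, 0, 0, 0])

```text
t: 18.25
position: [0.5777, -0.1392, 0.0416]
ee_rot: [[0.662, 0.75, 0.001], [0.75, -0.662, -0.001], [0.0, 0.001, -1.0]]
contact_force: [0.1, -0.1, 0.1]
grip_width: 0.004
grasp_force: 0.0
```

Run:
```python
from h import *
orb(); c=env.camera("top"); A,s=stud(c); print([(a,int(v)) for a,v in zip(A,s) if v>60][::3])
A=np.arange(236,254,2.);print(sample(c,.055,.016,A))
```

```text
t 18.25 p [ 577.7 -139.2   41.6] yaw 48.6 tilt [ 0.001 -0.001] F [ 0.1 -0.1  0.1] j [ 0.34  0.79 -0.24  1.81  0.31  0.58 -0.82] g 0.004
R 64.5 phi 46.5 Fr -0.0 Ft -0.2
[(np.float64(16.5), 63), (np.float64(18.0), 79), (np.float64(19.5), 83), (np.float64(21.0), 86), (np.float64(22.5), 93), (np.float64(24.0), 94), (np.float64(25.5), 92), (np.float64(27.0), 89), (np.float64(28.5), 88), (np.float64(30.0), 88), (np.float64(31.5), 96), (np.float64(33.0), 107), (np.float64(34.5), 121), (np.float64(36.0), 134), (np.float64(37.5), 145), (np.float64(39.0), 156), (np.float64(40.5), 171), (np.float64(42.0), 188), (np.float64(43.5), 195), (np.float64(45.0), 178), (np.float64(46.5), 153), (np.float64(48.0), 142), (np.float64(49.5), 143), (np.float64(51.0), 138), (np.float64(52.5), 134), (np.float64(54.0), 133), (np.float64(55.5), 132), (np.float64(57.0), 124), (np.float64(58.5), 135), (np.float64(60.0), 145), (np.float64(61.5), 119), (np.float64(63.0), 87), (np.float64(64.5), 86), (np.float64(66.0), 77)]
[138. 139. 190. 243. 255. 249. 216. 150. 141.]
```

The stud is now under the gripper, as expected at about 38°. Third stroke: I'll stop about 15° short and then measure.

Call:
send_rows(angular=[[0, 0, 0], [0, 0, 0], [0, 0, -8], [0, 0, -8], [0, 0, -8]], offset=[[-8, -2.5, 0], [-7, 0, 0], [-0.5, -7, 0], [-0.5, -7, 0], [-0.5, -7, 0]], hand=[0, 0, 0, 0, 0])

```text
t: 18.8
position: [0.5493, -0.1332, 0.0418]
ee_rot: [[0.289, 0.957, 0.006], [0.957, -0.289, 0.006], [0.007, 0.004, -1.0]]
contact_force: [4.9, 7.3, -4.6]
grip_width: 0.006
grasp_force: 3.8
```

Call:
send_rows(angular=[[0, 0, -8], [0, 0, -8], [0, 0, -8], [0, 0, -8], [0, 0, -8]], offset=[[-0.6, -7, 0], [-0.6, -7, 0], [-0.6, -7, 0], [-0.5, -7, 0], [-0.5, -7, 0]], hand=[0, 0, 0, 0, 0])

```text
t: 19.3
position: [0.5116, -0.1352, 0.0416]
ee_rot: [[-0.395, 0.919, 0.0], [0.919, 0.395, 0.006], [0.005, 0.003, -1.0]]
contact_force: [-1.0, 7.2, 0.3]
grip_width: 0.003
grasp_force: 3.5
```

Call:
send_rows(angular=[[0, 0, -8], [0, 0, -8], [0, 0, -8], [0, 0, -8], [0, 0, -8]], offset=[[-0.6, -7, 0], [-0.6, -7, 0], [-0.6, -7, 0], [-0.5, -7, 0], [-0.5, -7, 0]], hand=[0, 0, 0, 0, 0])

```text
t: 19.8
position: [0.4841, -0.1609, 0.0415]
ee_rot: [[-0.892, 0.451, -0.004], [0.451, 0.892, 0.003], [0.005, 0.001, -1.0]]
contact_force: [-4.3, 4.5, 3.5]
grip_width: 0.001
grasp_force: 2.9
```

Call:
send_rows(angular=[[0, 0, -8], [0, 0, -8], [0, 0, -8], [0, 0, -8], [0, 0, -8]], offset=[[-1, -7, 0], [-1, -7, 0], [-1, -7, 0], [-0.5, -7, 0], [-0.5, -7, 0]], hand=[0, 0, 0, 0, 0])

```text
t: 20.3
position: [0.4796, -0.1981, 0.0411]
ee_rot: [[-0.974, -0.226, -0.007], [-0.226, 0.974, -0.001], [0.007, 0.001, -1.0]]
contact_force: [-6.0, 0.7, 4.2]
grip_width: 0.003
grasp_force: 2.7
```

Call:
send_rows(angular=[[0, 0, -8], [0, 0, -8], [0, 0, -8], [0, 0, -8], [0, 0, -8]], offset=[[-0.7, -7, 0], [-0.7, -7, 0], [-0.7, -7, 0], [-0.7, -7, 0], [-0.7, -7, 0]], hand=[0, 0, 0, 0, 0])

```text
t: 20.8
position: [0.4995, -0.2294, 0.041]
ee_rot: [[-0.602, -0.798, -0.007], [-0.798, 0.602, -0.005], [0.008, 0.003, -1.0]]
contact_force: [-5.3, -3.4, 2.3]
grip_width: 0.005
grasp_force: 2.9
```

Call:
send_rows(angular=[[0, 0, -8], [0, 0, 0], [0, 0, 0], [0, 0, 0]], offset=[[-0.5, -7, 0], [0, 0, 0], [10, 0, 0], [10, 0, 0]], hand=[0, 0, 0, 0])

```text
t: 21.2
position: [0.4991, -0.248, 0.0415]
ee_rot: [[-0.49, -0.872, 0.0], [-0.872, 0.49, 0.0], [-0.0, 0.0, -1.0]]
contact_force: [0.2, 0.3, 0.3]
grip_width: 0.005
grasp_force: 0.0
```

Run:
```python
from h import *
orb(); c=env.camera("top"); x,y=363,232
im=c["img"][y-40:y+40,x-50:x+50,::-1]; cv2.imwrite("pics/t5.png",cv2.resize(im,None,fx=7,fy=7,interpolation=cv2.INTER_CUBIC))
```

```text
t 21.2 p [ 499.1 -248.    41.5] yaw -119.3 tilt [0. 0.] F [0.2 0.3 0.3] j [ 1.01  0.99 -1.03  1.9   1.08  0.95  2.07] g 0.005
R 70.9 phi -118.9 Fr -0.3 Ft 0.1
```

View pics/t5.png

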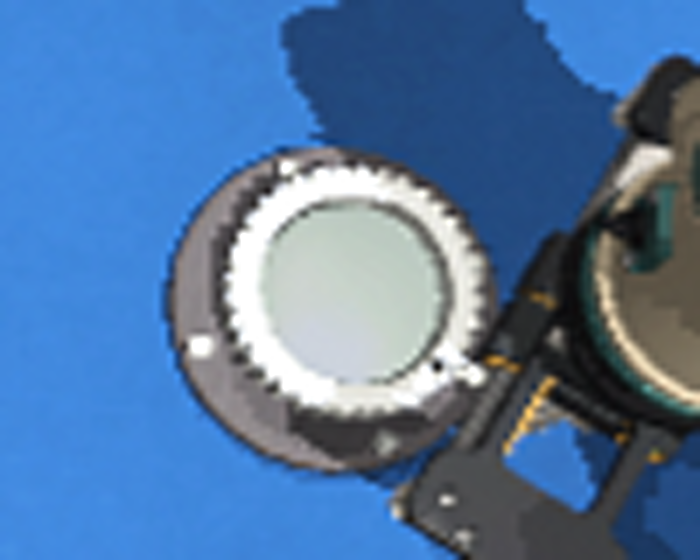

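The stud is at crop (437, 367), just short of the index bar at (468, 372). Measuring the angle left.

Run:
```python
from h import *
c=env.camera("top"); A,s=stud(c); k=(A>215)&(A<260); A,s=A[k],s[k]; b=np.median(s); print(b,[(float(a),int(v)) for a,v in zip(A,s)][::4])
w=np.clip(s-b-15,0,None)*(np.abs(A-A[s.argmax()])<8); print("stud",(A*w).sum()/w.sum())
I=np.arange(225,262,.5)
for r in (.052,.054,.056): v=sample(c,r,.016,I); print([int(x) for x in v[::4]])
for q in ("lens_ring_stud","lens_mount_index"):
    print([(round(r["p"],2),np.round(r["bbox"],1)) for r in env.spot_in(c,q)[:2]])
```

```text
26.333333333333332 [(215.5, 5), (217.5, 7), (219.5, 14), (221.5, 51), (223.5, 127), (225.5, 173), (227.5, 139), (229.5, 75), (231.5, 31), (233.5, 6), (235.5, 0), (237.5, 4), (239.5, 15), (241.5, 26), (243.5, 26), (245.5, 26), (247.5, 32), (249.5, 38), (251.5, 31), (253.5, 22), (255.5, 22), (257.5, 25), (259.5, 34)]
stud 225.82244710211592
[120, 120, 126, 129, 121, 116, 134, 157, 212, 252, 240, 201, 100, 67, 79, 93, 102, 98, 88]
[138, 127, 130, 127, 103, 98, 100, 128, 191, 239, 243, 217, 103, 66, 76, 74, 77, 81, 78]
[132, 106, 98, 99, 89, 78, 81, 104, 202, 242, 244, 192, 105, 44, 52, 59, 68, 71, 72]
[(0.68, array([345.7, 213.9, 386.5, 252.9]))]
[(0.98, array([336.5, 211.7, 382.4, 265.4])), (0.38, array([360.9, 157.2, 385.6, 184.9]))]
```

The stud is at 225.8° and the index at 244.2°, which leaves about 18.4°. Earlier strokes lost about 2° each, so I'll command 20°.

Call:
send_rows(angular=[[0, 0, 0], [0, 0, 0], [0, 0, 0], [0, 0, -8], [0, 0, -8]], offset=[[-10, 0, 0], [-6, 0, 0], [-5, 0, 0], [-0.5, -7, 0], [-0.5, -7, 0]], hand=[0, 0, 0, 0, 0])

```text
t: 21.9
position: [0.5212, -0.2395, 0.0417]
ee_rot: [[-0.228, -0.974, -0.006], [-0.974, 0.228, -0.011], [0.012, 0.003, -1.0]]
contact_force: [-5.0, -9.3, 5.5]
grip_width: 0.006
grasp_force: 5.3
```

Call:
send_rows(angular=[[0, 0, -4], [0, 0, 0], [0, 0, 0], [0, 0, 0]], offset=[[-0.2, -3.5, 0], [0, 0, 0], [10, 0, 0], [10, 0, 0]], hand=[0, 0, 0, 0])

```text
t: 22.3
position: [0.5243, -0.2537, 0.0417]
ee_rot: [[-0.161, -0.987, 0.001], [-0.987, 0.161, 0.001], [-0.001, -0.001, -1.0]]
contact_force: [0.4, -1.1, 0.7]
grip_width: 0.008
grasp_force: 0.0
```

Call:
send_rows(angular=[[0, 0, 0], [0, 0, 0], [0, 0, 0], [0, 0, 0], [0, 0, 0]], offset=[[20, 0, 0], [10, 0, -30], [0, 0, -40], [0, 0, -40], [0, 0, -40]], hand=[0, 0, 0, 0, 0])

```text
t: 22.8
position: [0.5188, -0.2833, 0.1927]
ee_rot: [[-0.162, -0.987, 0.0], [-0.987, 0.162, 0.002], [-0.002, -0.0, -1.0]]
contact_force: [0.6, 0.1, -0.6]
grip_width: 0.004
grasp_force: 0.0
```

```bash
cat > m.py <<'E'
from h import *
orb()
c=env.camera("top"); A,s=stud(c); k=(A>215)&(A<285); A,s=A[k],s[k]; b=np.median(s)
w=np.clip(s-b-15,0,None)*(np.abs(A-A[s.argmax()])<8); print("stud",(A*w).sum()/w.sum(),s.max(),b)
I=np.arange(225,262,.5)
for r in (.053,.056): v=sample(c,r,.016,I); w=np.clip(v-150,0,None); print("idx",(I*w).sum()/w.sum(),v.max())
x,y=363,232
im=c["img"][y-40:y+40,x-50:x+50,::-1]; cv2.imwrite("pics/t6.png",cv2.resize(im,None,fx=7,fy=7,interpolation=cv2.INTER_CUBIC))
E
python3 m.py
```

```text
t 22.8 p [ 518.8 -283.3  192.7] yaw -99.3 tilt [0.    0.002] F [ 0.6  0.1 -0.6] j [ 1.1   0.85 -1.2   1.69  0.84  1.21  2.67] g 0.004
R 98.5 phi -98.5 Fr -0.2 Ft 0.6
stud 247.29679103331793 161.33333333333334 22.0
idx 245.7 255.0
idx 244.35290593169563 255.0
```

View pics/t6.png

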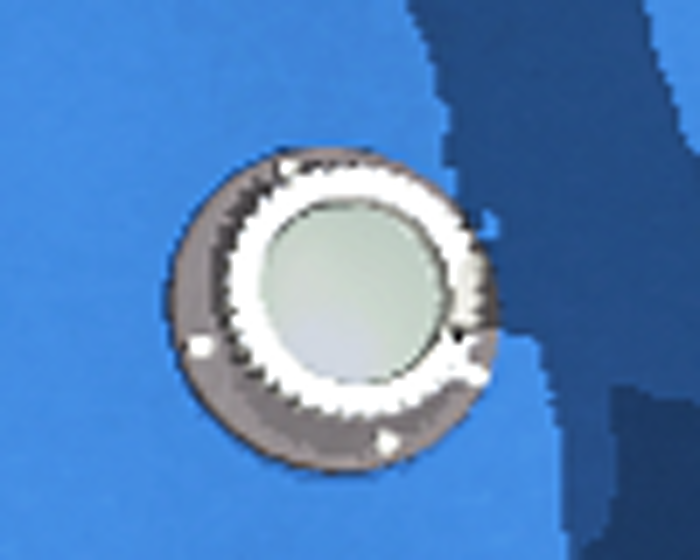

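The stud is now beside the index, possibly 2 to 3° past it. The parallax is large enough to matter, so I'll correct for the calibration bias and cross-check with the scene camera.

```bash
cat > n.py <<'E'
from h import *
from scipy.optimize import minimize
C=np.array([.5333,-.1859])
def run(n):
    c=env.camera(n); G=cv2.cvtColor(c["img"],cv2.COLOR_RGB2GRAY).astype(np.float32)
    A=np.radians(np.arange(0,360,2.))
    def val(r,z,d,A=A):
        P=np.array([proj(c,(*(C+d+r*np.array([np.cos(a),np.sin(a)])),z)) for a in A],np.float32); return cv2.remap(G,P[None,:,0],P[None,:,1],cv2.INTER_LINEAR)[0]
    # centre shift from the glass/ring inner edge: bright ring top (r=40) vs dark line at inner edge; maximise ring-top minus edges
    f=lambda d:-np.mean(np.minimum(val(.039,.048,d/1e3),255))+np.mean(val(.0345,.048,d/1e3))
    g=[(f(np.array([x,y])),x,y) for x in np.arange(-4,4.1,1) for y in np.arange(-4,4.1,1)]; m=min(g)
    d=minimize(f,m[1:],method="Nelder-Mead").x; D=d/1e3
    S=np.arange(215,280,.5); s=255-np.mean([val(r,.0505,D,np.radians(S)) for r in (.039,.040,.041)],0)
    w=np.clip(s-80,0,None)*(abs(S-S[s.argmax()])<9); I=np.arange(230,260,.5); v=np.mean([val(r,.016,D,np.radians(I)) for r in (.053,.055,.057)],0); u=np.clip(v-160,0,None)
    print(n,"shift mm",d.round(2),"stud",round((S*w).sum()/w.sum(),1),"idx",round((I*u).sum()/max(u.sum(),1),1),int(s.max()),int(v.max()))
run("top");run("scene")
E
python3 n.py
```

```text
top shift mm [-1.   2.1] stud 249.2 idx 246.9 186 255
scene shift mm [ 1.98 -0.66] stud 247.6 idx 258.6 151 211
```

Call:
send_rows(angular=[[0, 0, 0], [0, 0, 0], [0, 0, 0], [0, 0, 0], [0, 0, 0]], offset=[[-45, 0, 0], [-45, 0, 0], [-45, 0, 0], [-45, 0, 0], [0, 0, 0]], hand=[0, 0, 0, 0, 0])

```text
t: 23.45
position: [0.5482, -0.0984, 0.1914]
ee_rot: [[-0.152, -0.988, 0.001], [-0.988, 0.152, 0.005], [-0.005, 0.0, -1.0]]
contact_force: [0.7, -0.2, 0.2]
grip_width: 0.003
grasp_force: 0.0
```

Run:
```python
from h import *
st(); c=env.camera("wrist"); x,y=wproj(c,(.5333,-.1859,.048)); print(x,y)
np.savez("w.npz",**{k:np.array(v) for k,v in c.items()})
x=int(np.clip(x,65,495));y=int(np.clip(y,50,370)); im=c["img"][y-50:y+50,x-65:x+65,::-1]; print(x-65,y-50); cv2.imwrite("pics/w7.png",cv2.resize(im,None,fx=6,fy=6,interpolation=cv2.INTER_CUBIC))
```

```text
t 23.45 p [548.2 -98.4 191.4] yaw -98.7 tilt [0.001 0.005] F [ 0.7 -0.2  0.2] j [ 0.81  0.8  -1.19  1.79  0.81  1.14  2.35] g 0.003
279.31207093365504 110.24736164559276
214 60
```

View pics/w7.png

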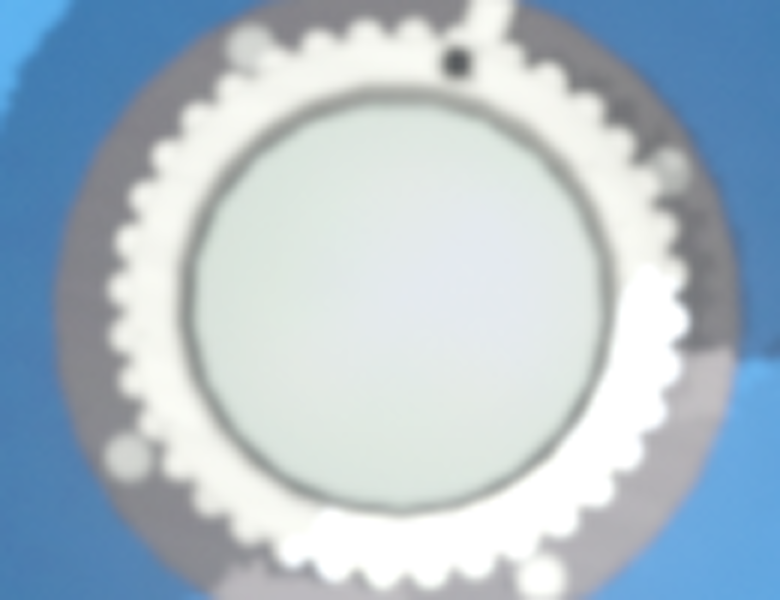

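This view is clear: the stud is at (456, 63), the index at (490, 18), and the ring centre at (398, 300). Measured against the flange screws, the stud is about 3° past the index, so I'll nudge it back.

Call:
send_rows(angular=[[0, 0, 0], [0, 0, 0], [0, 0, 0], [0, 0, 0], [0, 0, 0]], offset=[[45, 0, 0], [45, 0, 0], [45, 0, 0], [45, 0, 0], [0, 0, 0]], hand=[0, 0, 0, 0, 0])

```text
t: 24.0
position: [0.515, -0.2937, 0.1885]
ee_rot: [[-0.177, -0.984, -0.005], [-0.984, 0.177, -0.002], [0.003, 0.004, -1.0]]
contact_force: [0.1, -0.8, -0.2]
grip_width: 0.004
grasp_force: 0.0
```

Call:
send_rows(angular=[[0, 0, 0], [0, 0, 0], [0, 0, 0], [0, 0, 0], [0, 0, 0]], offset=[[0, 0, 40], [0, 0, 40], [0, 0, 40], [0, 0, 28], [-20, 0, 0]], hand=[0, 0, 0, 0, 0])

```text
t: 24.5
position: [0.5169, -0.2673, 0.0375]
ee_rot: [[-0.169, -0.986, -0.01], [-0.986, 0.169, 0.001], [0.0, 0.01, -1.0]]
contact_force: [-0.8, 0.1, 0.4]
grip_width: 0.004
grasp_force: 0.0
```

Run:
```python
from h import *
orb()
```

```text
t 24.5 p [ 516.9 -267.3   37.5] yaw -99.7 tilt [-0.01   0.001] F [-0.8  0.1  0.4] j [ 1.    1.01 -1.02  1.82  1.06  0.98  2.48] g 0.004
R 83.0 phi -101.4 Fr 0.0 Ft -0.8
```

Call:
send_rows(angular=[[0, 0, 0], [0, 0, 0], [0, 0, 0], [0, 0, 0]], offset=[[-10, 0, 0], [-10, 0, 0], [-8, 0, 0], [0, 0, 0]], hand=[0, 0, 0, 0])

```text
t: 24.9
position: [0.526, -0.2405, 0.0437]
ee_rot: [[-0.164, -0.986, -0.001], [-0.986, 0.164, -0.007], [0.007, 0.0, -1.0]]
contact_force: [-0.6, -5.4, -0.4]
grip_width: 0.001
grasp_force: 2.8
```

Run:
```python
from h import *
orb()
```

```text
t 24.9 p [ 526.  -240.5   43.7] yaw -99.4 tilt [-0.001 -0.007] F [-0.6 -5.4 -0.4] j [ 0.96  1.   -1.02  1.84  1.06  0.98  2.42] g 0.001
R 55.1 phi -97.6 Fr 5.5 Ft 0.1
```

Good contact at 5.5 N. Now the small clockwise nudge, then retract and go up to the viewpoint.

Call:
send_rows(angular=[[0, 0, 0], [0, 0, 3], [0, 0, 0], [0, 0, 0], [0, 0, 0]], offset=[[-2, 0, 0], [0, 3.5, 0], [0, 0, 0], [0, 0, 0], [10, 0, 0]], hand=[0, 0, 0, 0, 0])

```text
t: 25.4
position: [0.5215, -0.2448, 0.0442]
ee_rot: [[-0.214, -0.977, 0.001], [-0.977, 0.214, -0.002], [0.001, -0.001, -1.0]]
contact_force: [-0.1, 0.0, -0.4]
grip_width: 0.006
grasp_force: 0.0
```

Call:
send_rows(angular=[[0, 0, 0], [0, 0, 0], [0, 0, 0], [0, 0, 0], [0, 0, 0]], offset=[[15, 0, 0], [15, 0, -20], [0, 0, -40], [0, 0, -40], [0, 0, -50]], hand=[0, 0, 0, 0, 0])

```text
t: 25.9
position: [0.5139, -0.2733, 0.1944]
ee_rot: [[-0.215, -0.977, -0.001], [-0.977, 0.215, 0.002], [-0.001, 0.002, -1.0]]
contact_force: [0.9, 0.3, -0.3]
grip_width: 0.003
grasp_force: 0.0
```

Call:
send_rows(angular=[[0, 0, 0], [0, 0, 0], [0, 0, 0], [0, 0, 0], [0, 0, 0]], offset=[[-43, 0, 0], [-43, 0, 0], [-43, 0, 0], [-43, 0, 0], [0, 0, 0]], hand=[0, 0, 0, 0, 0])

```text
t: 26.4
position: [0.553, -0.0976, 0.1954]
ee_rot: [[-0.204, -0.979, 0.004], [-0.979, 0.204, 0.004], [-0.005, -0.003, -1.0]]
contact_force: [1.0, -0.2, 0.1]
grip_width: 0.006
grasp_force: 0.0
```

Run:
```python
from h import *
import types
st(); a=np.load("w.npz"); b=env.camera("wrist")
for c in (a,b):
    G=cv2.cvtColor(c["img"],cv2.COLOR_RGB2GRAY); 
    # rectified plan views (0.25 mm/px) at stud height and at index height, ring centre at (280,280)
    g=(np.arange(560)-280)*.25e-3; out=[]
    for z in (.048,.013):
        M=np.array([[wproj(c,(.5333+x,-.1859+y,z)) for y in g[::4]] for x in g[::4]],np.float32); M=cv2.resize(M,(560,560))
        out.append(cv2.remap(G,M[...,0],M[...,1],cv2.INTER_LINEAR))
    best=[]
    # ring centre: dark line at glass edge
    A=np.radians(np.arange(0,360,2))
    def mean(I,cx,cy,r): 
        X=(cx+r*4*np.cos(A)).astype(np.float32); Y=(cy+r*4*np.sin(A)).astype(np.float32)
        return cv2.remap(I,Y[None],X[None],cv2.INTER_LINEAR).mean()
    R,x0,y0=min((mean(out[0],x,y,r),x,y) for r in (34.5,35,35.5,36) for x in range(262,299) for y in range(262,299))[0:3]
    D=out[0].astype(float); 
    S=np.arange(225,270,.25); f=lambda I,x,y,r,S:cv2.remap(I,(y+r*4*np.sin(np.radians(S))).astype(np.float32)[None],(x+r*4*np.cos(np.radians(S))).astype(np.float32)[None],cv2.INTER_LINEAR)[0].astype(float)
    s=np.mean([255-f(out[0],x0,y0,r,S) for r in (39,40,41)],0); w=np.clip(s-80,0,None); stud=(S*w).sum()/w.sum()
    v=np.mean([f(out[1],x0,y0,r,S) for r in (56,57,58)],0); u=np.clip(v-np.median(v)-40,0,None); idx=(S*u).sum()/u.sum()
    print("centre",x0,y0,"stud",round(stud,1),"idx",round(idx,1),int(s.max()),int(v.max()))
x,y=wproj(b,(.5333,-.1859,.048)).astype(int); x=np.clip(x,65,495);y=np.clip(y,60,370)
cv2.imwrite("pics/w8.png",cv2.resize(b["img"][y-60:y+40,x-65:x+65,::-1],None,fx=6,fy=6,interpolation=cv2.INTER_CUBIC))
```

```text
t 26.4 p [553.  -97.6 195.4] yaw -101.8 tilt [0.004 0.004] F [ 1.  -0.2  0.1] j [ 0.8   0.78 -1.16  1.77  0.79  1.13  2.32] g 0.006
centre 280 278 stud 247.2 idx 244.2 154 248
centre 280 279 stud 243.4 idx 244.2 155 248
```

View pics/w8.png

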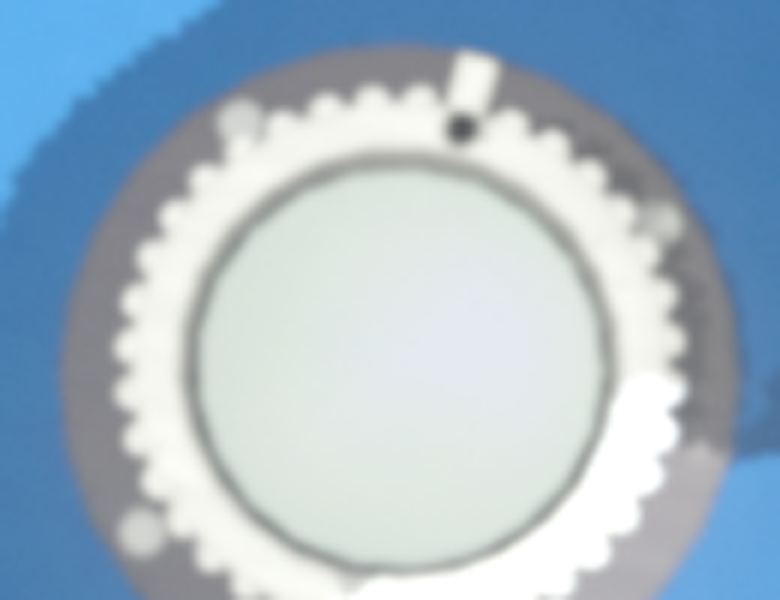

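The stud (461, 128) now lines up with the index bar (475, 83) to within 1°. The arm is clear, so I'm handing in.

```bash
python3 -c "
from station import env
print(env.sign_off())"
```

```text
the job is handed in; nothing more can be done
None
```

I loosened the larger head's ring two full turns anticlockwise; its black stud is back beside the index bar (within about 1° on the wrist camera), and I handed the job in at about 26 s with the arm clear of everything.

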